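Latch the sample carry case

ROBOT

A 7-joint arm with a two-finger parallel gripper is mounted at the origin on the work surface. World frame = base frame: x ahead of the robot, y to its left, z up, the work surface at z = 0. Lengths are in m, angles in rad, forces in N, time in s.
With the tool pointing down it reaches from about 0.4 to 0.875 m from the base axis. Payload 4.4 kg.
Tool frame: the origin (TCP) lies midway between the tips of the shut fingers; the grasp point (between the pads) lies bot.tcp_to_grasp behind it (bot.tcp_to_grasp is the distance from the TCP to the grasp point, in m); z points along the fingers, y is the direction in which the jaws open and shut (so a half turn about z gives the same grasp; the last joint's range is limited). The gripper opens to 85 mm and grips with 20 to 120 N. Pads are 22 mm wide; open, the fingers measure 114 mm over their backs; the gripper's body (76 mm by 85 mm) begins 54 mm behind the grasp point. The pads swing forward as they close: fully open they stand 13 mm farther back than shut.
Start: joints at [-1.236, 0.628, 0.038, 1.517, -0.027, 0.996, -0.02], TCP at [0.254, 0.599, 0.231] pointing down, gripper open.
Joint ranges: [-3.06, 3.06], [-0.37, 2.12], [-1.25, 1.32], [0.18, 2.47], [-1.1, 4.24], [0.23, 1.98], [-2.94, 2.94]. Speed limits (rad/s): [2.57, 2.57, 3.14, 3.14, 3.14, 3.14, 3.14].

INTERFACE

Orientations are given as a unit quaternion [w, x, y, z].
In Python, from rig import bot gives the robot as it stands.
- The arm moves only by the shell command python3 -m handwheel 'ROWS' [FORCE]. ROWS is JSON, a list of rows, each a list of 3 entries, a list of its own where there are three numbers: the shift along the tool's x, y, z in m, then the turn about the tool's z in degrees, then the finger opening in m, from 0 to 0.0854. In form: [[[dx, dy, dz], twist, fingers], ...]. A call has 1 to 8 rows; each row is the pose to reach, as a shift and turn from the pose commanded when the call began, along the tool's axes at that moment; what a row does not reach only later rows make up. A row lasts 1/8 s, in which the tool goes at most 62.5 mm and 10.7 degrees, less where a joint would pass 70% of its speed; a pose out of reach is approached as far as the arm can. A call with a gripper value outside its range is refused whole. The fingers move at their own pace and stop on an object; FORCE is the grip in N (left out, the last holds). Time passes only in rows, so rows that repeat a pose let the fingers close. It gives the time, the measured TCP pose, the force and the opening at its end, in the units of the state.
- bot.read_state(): the state, without advancing time (a new reading comes with each control period).
- bot.capture(name): name is "scene" or "top"; returns a dict with "color" (384x512x3 uint8, red, green, blue), "fx", "fy", "cx", "cy" (pixels), "pose" (4x4, takes a point from camera to world coordinates). Camera axes: x right, y up, looking along -z (the intrinsics and any distortion apply to the point x, -y, -z); pixel columns grow to the right and rows downward; lengths in m; the calibration is good to about 2 mm. A picture is of the moment at which its call begins. There is no depth.
- bot.job_done(): hands the job in, once; it reports no verdict.
The state is a dict: "t": time; "joint_pos": joint angles; "joint_vel": joint speeds; "tau": joint torques, N m; "ee_pos": TCP position; "ee_rot": TCP orientation; "force": force on the tool from outside, world axes, zero at the start; "ft_torque": the same for the moment, N m; "finger_gap": finger opening in m.
Only numpy, scipy, OpenCV 4.12 (cv2) and the standard library are available. Lean on these libraries where they do the work, as an engineer would, in place of code of your own. Each camera call takes 0.05 s, during which the arm holds its last target.

TASK

The cover of the standing sample carry case is still ajar. Hook the latch's wire loop over the keeper on the cover, so that its crossbar sits under the keeper's lip, then press the latch lever down past centre until it clicks flat on its rest and the cover is drawn shut. Let go, and leave everything else where it stands. Feel your way and work gently: more than 30 N on the lever, the keeper or the cover bends them.

Things in the scene. Friction and masses are not known exactly. Their poses are not given: they have to be found in the camera images.
- case: Dark grey carry case, heavy, does not move, standing on its hinge edge: 170 (x) x 240 (y) x 150 high. Origin: centre of its underside; z up; +x of its frame points from the body to the cover. Body (x -90 to 24, carries the latch) is nearer the robot, cover (x 28 to 80) beyond the seam. The latch lies on top along the line y = 0.
- crossbar (a point): Centre of the crossbar, the free end of the latch's wire loop. Bar 6 dia along the case's y; at each end an upright thumb tab 12 x 8 x 20 (from 5 below to 15 above the bar, square to the loop), 46 over both: pinch these along y. Side wires 4 dia, 31 apart; the bar is 82 from the pin that hinges the loop on the lever; pin 18 from the lever's pivot. Pulling the crossbar out swings the lever along.
- keeper (a point): Keeper on the cover: upright steel post 16 wide, 23 high, with a lip on top that juts 7 towards case +x. Point: middle of the post's +x face, 10 above the cover's top; point +x away from latch. Lip underside 9.5 above the point, lip top 13 above. Bar goes down beyond the lip to about the point's height, then back -x under the lip to the post; hooked it is 2 to 5 off the face.
- lever_tip (a point): Free end, mid-thickness, of the latch lever: flat steel plate 24 wide, 5 thick, 62 from pivot to this end. Pivot axis along the case's y at (-12, 0, 166) of the case. Flat, it points to case -x, 16 above the body's top, tip on a small rest. Press its face within 20 of the tip.
- lever (a joint): Lever, rad: 0 flat on its rest (hard stop, latched), 1.57 upright, max 2.1 leaning to the cover; starts 1.1 to 1.5. Stiff pivot (0.05 N m): stays where left. Dead centre about 0.06; then two spring nubs at its sides hold it up at 0.04: it clicks flat only under 15 to 20 N at the tip. Hooked, the swing before takes up to 10 N. To pass the lip it must open to 1.7.
- loop (a joint): Loop angle on the lever, rad; lifts as it grows. Pitch of the loop above level, towards the cover = loop - lever. Light friction holds the loop where left (starts raised 0.4 to 1.05 rad above level). Range -0.2 to 2.6. The loop's pin sits 18 from the pivot towards the lever's tip, 0.06 rad below its line when flat. Tabs pinched hard do not turn between the fingers, lightly (20 to 35 N) they do.
- cover (a joint): Cover angle about its bottom hinge, rad: 0.03 ajar (4 mm at the top, pushed open by the springy gasket), 0 shut; over-drawn slightly below 0 when latched. Only the latch can hold it shut.
- marker: White marker 100 x 12 x 12 lying on the case's top at its left side. Leave alone. Origin: centre of underside.
- stopper: Black rubber stopper 28 dia, 24 high on the case's top at its right side. Leave alone. Origin: centre of underside.
- bottle: Amber bottle 64 dia, 150 high, standing left of the case. Leave alone. Origin: centre of underside.
- flask: Conical glass flask 84 dia, 118 high, standing right of the case. Leave alone. Origin: centre of underside.
- tip_box: White box with clear lid 120 x 80 x 57, beyond the flask. Leave alone. Origin: centre of underside.
- tube_rack: White rack of capped tubes 90 x 200 x 94, beyond the bottle. Leave alone. Origin: centre of underside.

How it is judged:
By the outcome, as a careful person would: the job done as asked, in the order asked, and still so for the second after the job is handed in, with the robot touching nothing.
It also fails if it takes over 66 s, if anything falls off the work surface, if the arm or the gripper's body presses on something with over 40 N, if the wrist force passes 120 N, or if a joint passes its speed limit or range.

## Working session

There is one attempt and no reset: what is moved stays moved. The work goes in short steps, Python scripts to look and compute and a shell command to move; the robot and the scene stay as the last step left them, time stands still between calls to the robot, and variables do not carry over. Pictures are saved under pics/ and viewed, and the job is handed in when it is done.

```bash
ls; mkdir -p pics; python3 - <<'E'
from rig import bot
import cv2,numpy as np
s=bot.read_state();print(s)
print(bot.tcp_to_grasp)
for n in("scene","top"):
    c=bot.capture(n);cv2.imwrite(f"pics/{n}0.png",c["color"][...,::-1]);
    print(n,[c[k] for k in("fx","fy","cx","cy")],c.keys());print(np.round(c["pose"],4))
E
```

```text
pics
{'t': 0.0, 'joint_pos': array([-1.23579616,  0.62932606,  0.03844956,  1.51837688, -0.02703606,
        0.99631421, -0.01998557]), 'joint_vel': array([ 5.92375114e-05,  6.56790757e-04, -1.99349489e-04, -1.25644672e-03,
        2.22217436e-04, -2.69621223e-04,  1.17715227e-03]), 'tau': array([-6.31810999e-04, -5.63387203e+01,  1.22536797e+00, -1.93459922e+01,
        1.07091325e-02,  1.04134547e-02, -1.34303397e-05]), 'ee_pos': array([0.25332151, 0.59791686, 0.23039939]), 'ee_rot': array([-1.90429528e-04,  1.99066989e-01,  9.79985421e-01, -9.34121999e-04]), 'force': array([ 0.6717328 , -0.39352444, -0.02656205]), 'ft_torque': array([-0.03854469, -0.01860674, -0.02540339]), 'finger_gap': 0.0854737567656654}
0.0187
scene [398.10426495854335, 398.10426495854335, 253.38530908454337, 189.14739990406622] dict_keys(['color', 'fx', 'fy', 'cx', 'cy', 'pose'])
[[ 0.7822 -0.4601  0.4201  1.0393]
 [ 0.623   0.5896 -0.5141 -0.5541]
 [-0.0112  0.6638  0.7478  0.9297]
 [ 0.      0.      0.      1.    ]]
top [446.2225299653926, 446.2225299653926, 252.39936736160024, 189.51703531719616] dict_keys(['color', 'fx', 'fy', 'cx', 'cy', 'pose'])
[[-7.6000e-03  9.8750e-01 -1.5770e-01  3.8500e-01]
 [-1.0000e+00 -7.7000e-03 -5.0000e-04  1.4400e-02]
 [-1.7000e-03  1.5770e-01  9.8750e-01  1.4441e+00]
 [ 0.0000e+00  0.0000e+00  0.0000e+00  1.0000e+00]]
```

View pics/scene0.png

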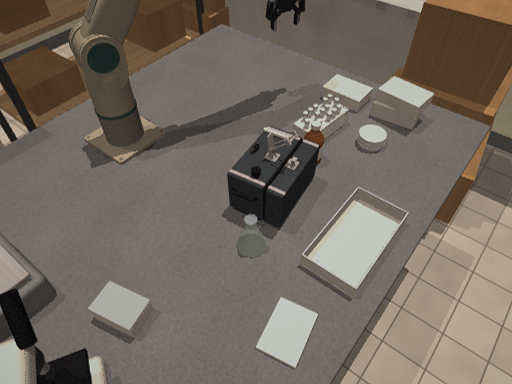

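View pics/top0.png

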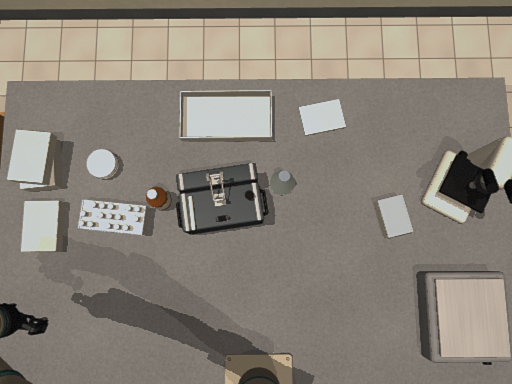

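```bash
python3 - <<'E'
import cv2
a=cv2.imread("pics/scene0.png")[115:235,215:335];cv2.imwrite("pics/s0z.png",cv2.resize(a,None,fx=5,fy=5,interpolation=cv2.INTER_CUBIC))
a=cv2.imread("pics/top0.png")[150:245,145:305];cv2.imwrite("pics/t0z.png",cv2.resize(a,None,fx=5,fy=5,interpolation=cv2.INTER_CUBIC))
E
```

```text
(no output)
```

View pics/s0z.png

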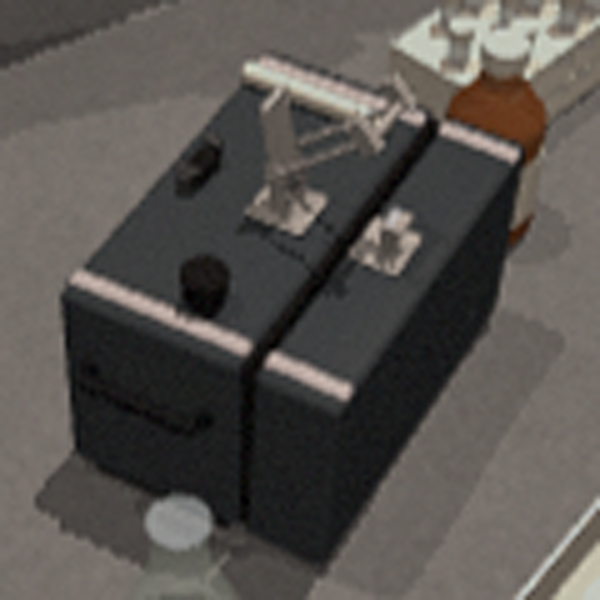

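View pics/t0z.png

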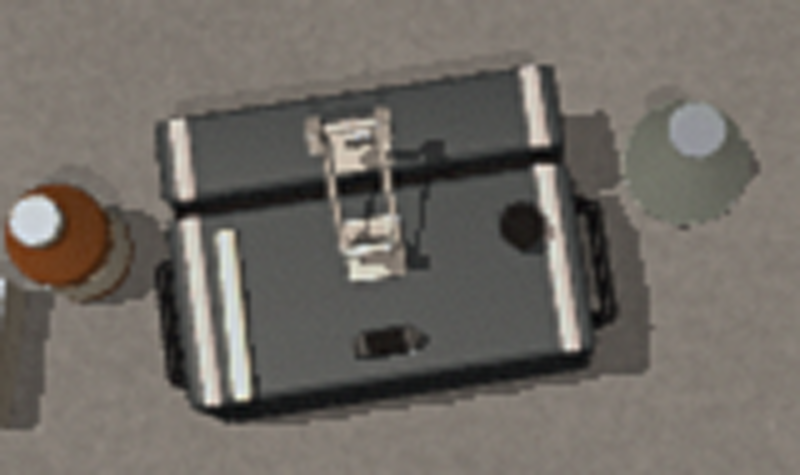

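```bash
cat > h.py <<'E'
import numpy as np,cv2
K=dict(scene=(398.10426495854335,253.38530908454337,189.14739990406622),top=(446.2225299653926,252.39936736160024,189.51703531719616))
P={}
try:
    P=dict(np.load('poses.npz'))
except Exception: pass
def ray(cam,u,v):
    f,cx,cy=K[cam];T=P[cam]
    d=T[:3,:3]@np.array([(u-cx)/f,-(v-cy)/f,-1.]);return T[:3,3],d/np.linalg.norm(d)
def onz(cam,u,v,z):
    o,d=ray(cam,u,v);return o+d*(z-o[2])/d[2]
def tri(a,b):
    A=np.zeros((3,3));r=np.zeros(3);L=[]
    for cam,u,v in (a,b):
        o,d=ray(cam,u,v);M=np.eye(3)-np.outer(d,d);A+=M;r+=M@o;L.append((o,M))
    p=np.linalg.solve(A,r);return p,[np.linalg.norm(M@(p-o))*1e3 for o,M in L]
def proj(cam,p):
    f,cx,cy=K[cam];T=P[cam];q=T[:3,:3].T@(np.asarray(p)-T[:3,3]);return np.array([cx+f*q[0]/-q[2],cy-f*q[1]/-q[2]])
def z2f(u,v,ox,oy,s=5): return ((u+.5)/s-.5+ox,(v+.5)/s-.5+oy)
E
python3 - <<'E'
from rig import bot
import numpy as np
np.savez('poses.npz',**{n:bot.capture(n)["pose"] for n in("scene","top")})
from h import *
S=lambda u,v:('scene',*z2f(u,v,215,115)); T=lambda u,v:('top',*z2f(u,v,145,150))
loc={'bodyR_rob':(-90,-120),'bodyL_rob':(-90,120),'covR_far':(80,-120),'covL_far':(80,120)}
sc={'bodyR_rob':S(68,290),'bodyL_rob':S(245,65),'covR_far':S(350,395),'covL_far':S(522,155)}
tp={'bodyR_rob':T(590,352),'bodyL_rob':T(205,405),'covR_far':T(553,67),'covL_far':T(160,120)}
for k in loc: print(k,onz(*sc[k],.15).round(4),onz(*tp[k],.15).round(4),tri(sc[k],tp[k]))
E
```

```text
bodyR_rob [ 0.5097 -0.0132  0.15  ] [ 0.5018 -0.0139  0.15  ] (array([ 0.50425402, -0.01186834,  0.14485944]), [np.float64(2.967081259272362), np.float64(2.967081259272274)])
bodyL_rob [0.4701 0.1963 0.15  ] [0.4727 0.2093 0.15  ] (array([0.46922872, 0.20628744, 0.14436199]), [np.float64(5.44062533249532), np.float64(5.440625332495416)])
covR_far [0.6746 0.0196 0.15  ] [0.6712 0.0061 0.15  ] (array([0.67406551, 0.01002641, 0.15685269]), [np.float64(5.74576040076842), np.float64(5.745760400768501)])
covL_far [0.646  0.2304 0.15  ] [0.641  0.2386 0.15  ] (array([0.64214018, 0.2396043 , 0.14154233]), [np.float64(0.7347118328336277), np.float64(0.7347118328335065)])
```

```bash
python3 - <<'E'
import cv2
a=cv2.imread("pics/scene0.png")[125:175,260:305];cv2.imwrite("pics/s0zz.png",cv2.resize(a,None,fx=12,fy=12,interpolation=cv2.INTER_NEAREST))
a=cv2.imread("pics/top0.png")[165:215,195:245];cv2.imwrite("pics/t0zz.png",cv2.resize(a,None,fx=12,fy=12,interpolation=cv2.INTER_NEAREST))
E
```

```text
(no output)
```

View pics/s0zz.png

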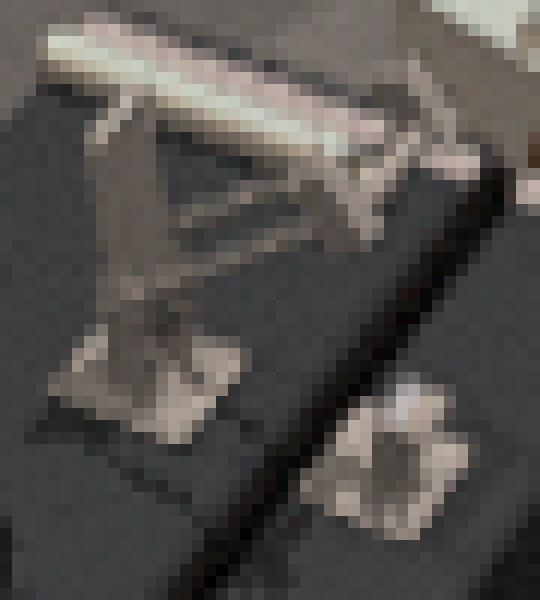

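View pics/t0zz.png

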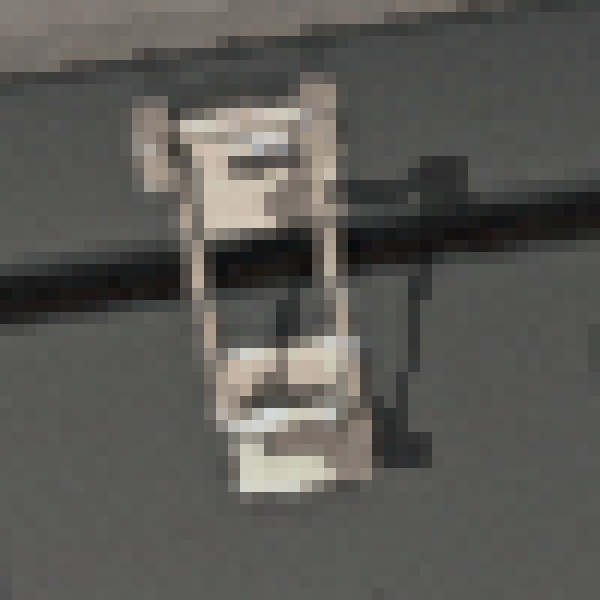

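```bash
cat > m.py <<'E'
from h import *
def Tcase(x,y,yaw):
    c,s=np.cos(yaw),np.sin(yaw);return lambda p:np.array([x+c*p[0]-s*p[1],y+s*p[0]+c*p[1],p[2]])
def latch(th,ph):
    d=np.array([-np.cos(th),0,np.sin(th)]);piv=np.array([-.012,0,.166])
    pin=piv+.018*np.array([-np.cos(th-.06),0,np.sin(th-.06)])
    l=np.array([np.cos(ph),0,np.sin(ph)]);up=np.array([-np.sin(ph),0,np.cos(ph)])
    return dict(piv=piv,pin=pin,tip=piv+.062*d,bar=pin+.082*l,up=up,l=l)
E
python3 - <<'E'
from m import *
S=lambda u,v:('scene',*z2f(u,v,260,125,12)); T=lambda u,v:('top',*z2f(u,v,195,165,12))
for n,a,b in (('tip',S(116,112),T(288,420)),('bar',S(382,155),T(240,118)),('keeper lip top',S(408,400),T(270,145))):
    print(n,tri(a,b))
print(onz(*S(385,465),.150),onz(*T(250,180),.150))
E
```

```text
tip (array([0.55326808, 0.10944861, 0.22700041]), [np.float64(1.508166132773568), np.float64(1.5081661327736722)])
bar (array([0.61970188, 0.11854323, 0.24379   ]), [np.float64(0.2553939245868158), np.float64(0.25539392458715604)])
keeper lip top (array([0.62852118, 0.11899991, 0.17452908]), [np.float64(2.836118688102133), np.float64(2.836118688102017)])
[0.62514039 0.12223916 0.15      ] [0.6223021  0.12394959 0.15      ]
```

```bash
python3 - <<'E'
from m import *
from scipy.optimize import least_squares
S5=lambda u,v:('scene',*z2f(u,v,215,115)); T5=lambda u,v:('top',*z2f(u,v,145,150))
S=lambda u,v:('scene',*z2f(u,v,260,125,12)); T=lambda u,v:('top',*z2f(u,v,195,165,12))
r=.004
corn=[((-.09,-.12),S5(68,290),T5(590,352)),((-.09,.12),S5(245,65),T5(205,405)),((.0845,-.12),S5(350,395),T5(553,67)),((.0845,.12),S5(522,155),T5(160,120))]
def res(q,show=False):
    f=Tcase(*q[:3]);L=latch(q[3],q[4]);o=[]
    def add(p,m,w): 
        e=proj(m[0],f(p)+ (q[5:8] if m[0]=='scene' else 0))-m[1:]; o.append(w*e)
        if show: print(m[0],np.round(e,2))
    for c,a,b in corn:
        p=np.array([c[0]-np.sign(c[0])*.003,c[1]-np.sign(c[1])*.003,.149]);add(p,a,.4);add(p,b,.4)
    add(L['tip'],S(116,112),1);add(L['tip'],T(288,418),1)
    add(L['bar'],S(382,155),1);add(L['bar'],T(240,118),1)
    return np.r_[np.concatenate(o),q[5:8]/.002]
s=least_squares(res,[.5745,.1104,.127,1.35,.8,0,0,0])
print(s.x.round(4));res(s.x,True)
L=latch(*s.x[3:5]);f=Tcase(*s.x[:3])
for k in('tip','bar','pin','piv'):print(k,f(L[k]).round(4))
k=np.array([.6285,.119,.1745]);d=k[:2]-s.x[:2];c,sn=np.cos(s.x[2]),np.sin(s.x[2]);print('lip in case',c*d[0]+sn*d[1],-sn*d[0]+c*d[1])
E
```

```text
[5.7610e-01 1.1220e-01 1.5910e-01 1.4005e+00 7.6610e-01 3.0000e-04
 7.0000e-04 4.0000e-04]
scene [-0.96  0.73]
top [ 1.08 -2.37]
scene [ 4.12 -2.67]
top [-1.53  0.41]
scene [-1.87  2.44]
top [-1.16 -1.2 ]
scene [-0.26 -2.92]
top [-0.63  1.07]
scene [-0.32  0.12]
top [-0.07 -0.45]
scene [-0.2   0.53]
top [-0.11  0.59]
tip [0.5539 0.1086 0.2271]
bar [0.6185 0.119  0.2404]
pin [0.5602 0.1096 0.1835]
piv [0.5642 0.1103 0.166 ]
lip in case 0.05282793953641044 -0.0015427122492014372
```

```bash
python3 - <<'E'
from m import *
im=cv2.cvtColor(cv2.imread("pics/top0.png"),cv2.COLOR_BGR2GRAY).astype(int)
# bright strips & marker
m=((im>140)).astype(np.uint8);roi=np.zeros_like(m);roi[160:235,178:262]=1;m*=roi
n,l,st,ce=cv2.connectedComponentsWithStats(m)
for i in range(1,n):
    if st[i,4]<15: continue
    v,u=np.where(l==i);p=np.array([onz('top',a,b,.15)[:2] for a,b in zip(u,v)])
    vx,vy,x0,y0=cv2.fitLine(p.astype(np.float32),cv2.DIST_L2,0,1e-4,1e-4).ravel()
    e=p.mean(0);t=(p-e)@[vx,vy];print(st[i],e.round(4),'ang',np.arctan2(vy,vx).round(4),t.min().round(4),t.max().round(4))
# far edge & seam : per column
E=[];Sx=[];N=[]
for u in range(185,250):
    col=im[:,u]
    g=np.diff(cv2.GaussianBlur(col.astype(np.float32).reshape(-1,1),(1,3),0).ravel())
    a=160+np.argmin(g[160:180]);E.append((u,a+.5))
    if u<205 or u>226:
        s0=170+np.argmin(col[182:198])+12;w=np.clip(70-col[s0-5:s0+6],0,None);Sx.append((u,(w*np.arange(s0-5,s0+6)).sum()/w.sum()))
    a=215+np.argmin(g[215:238]);N.append((u,a+.5))
for nme,L in(('far',E),('seam',Sx),('near',N)):
    p=np.array([onz('top',a,b,.15)[:2] for a,b in L])
    vx,vy,x0,y0=cv2.fitLine(p.astype(np.float32),cv2.DIST_HUBER,0,1e-4,1e-4).ravel();
    r=(p-[x0,y0])@[-vy,vx]
    print(nme,'yaw',np.arctan(-vx/vy).round(4),x0,y0,'std',np.median(abs(r)).round(5), 'x at y=.115',x0+vx/vy*(.115-y0))
E
```

```text
[249 163   6  16  52] [0.6476 0.0175] ang 0.1478 -0.0225 0.0241
[179 174   5  16  54] [0.6171 0.2255] ang 0.1365 -0.0226 0.0232
[210 174  13  15  82] [0.6256 0.1236] ang -0.8429 -0.0287 0.021
[252 183   9  37 120] [0.557  0.0043] ang 0.1388 -0.0533 0.0552
[219 189   6   9  26] [0.5789 0.1045] ang -0.5088 -0.0092 0.0146
[181 194   8  37 124] [0.5271 0.2126] ang 0.1436 -0.0536 0.0541
[213 194  10  12  56] [0.5611 0.1199] ang 0.4283 -0.0173 0.0198
[188 196   7  34 128] [0.525  0.1937] ang 0.1169 -0.0485 0.0494
far yaw 0.1184 0.6610715 0.09976359 std 0.00164 x at y=.115 0.65925896
seam yaw 0.1424 0.60194004 0.121938504 std 0.00011 x at y=.115 0.6029346
near yaw 0.1395 0.4831732 0.13552003 std 0.00079 x at y=.115 0.48605493
```

```bash
cat >> m.py <<'E'
from scipy.spatial.transform import Rotation as R
CX,CY,YAW=.575,.1127,.142
def go(bot,cx,cy,z):
    "tool-axis shift to put TCP at case (cx,cy) and height z"
    s=bot.read_state();q=s['ee_rot'];Rm=R.from_quat([q[1],q[2],q[3],q[0]]).as_matrix()
    t=Tcase(CX,CY,YAW)([cx,cy,z]);d=Rm.T@(t-s['ee_pos'])
    y=Rm[:,1];a=np.arctan2(y[1],y[0]);tw=-np.degrees(YAW+np.pi/2-a)
    print('shift',d.round(4),'twist',round((tw+90)%180-90,2),'|',where(s))
def where(s):
    d=s['ee_pos'][:2]-[CX,CY];c,n=np.cos(YAW),np.sin(YAW)
    F=s['force'];return 't %.2f case x %.4f y %.4f z %.4f gap %.4f Fcase %.1f %.1f %.1f'%(s['t'],c*d[0]+n*d[1],-n*d[0]+c*d[1],s['ee_pos'][2],s['finger_gap'],c*F[0]+n*F[1],-n*F[0]+c*F[1],F[2])
E
python3 -c "
from m import *;from rig import bot
go(bot,.043,0,.30)"
```

```text
shift [-0.5223 -0.2994 -0.0689] twist -31.1 | t 0.20 case x -0.2496 y 0.5261 z 0.2308 gap 0.0853 Fcase -0.8 -0.2 0.2
```

```bash
python3 -m handwheel '[[[0,0,-0.06],0,0.085],[[-0.10,-0.06,-0.08],-10,0.085],[[-0.522,-0.299,-0.08],-31,0.085],[[-0.522,-0.299,-0.08],-31,0.085],[[-0.522,-0.299,-0.08],-31,0.085],[[-0.522,-0.299,-0.08],-31,0.085],[[-0.522,-0.299,-0.08],-31,0.085],[[-0.522,-0.299,-0.08],-31,0.085]]' 25
python3 -c "
from m import *;from rig import bot
go(bot,.043,0,.31)"
```

```text
t: 1.2
ee_pos: [0.5183, 0.249, 0.3085]
ee_rot: [0.0, -0.07, 0.998, 0.0]
force: [0.5, 0.6, 0.5]
finger_gap: 0.0853
shift [-0.08   -0.1428 -0.0015] twist -0.09 | t 1.20 case x -0.0368 y 0.1429 z 0.3085 gap 0.0853 Fcase 0.6 0.5 0.5
```

```bash
python3 -m handwheel '[[[-0.08,-0.143,0],0,0.085],[[-0.08,-0.143,0],0,0.085],[[-0.08,-0.143,0],0,0.085],[[-0.08,-0.143,0],0,0.085],[[-0.08,-0.143,0],0,0.085]]' 25
python3 - <<'E'
from m import *;from rig import bot
go(bot,.043,0,.31)
a=bot.capture('scene')['color'][...,::-1][95:185,240:330];cv2.imwrite("pics/s1.png",cv2.resize(a,None,fx=6,fy=6,interpolation=cv2.INTER_CUBIC))
a=bot.capture('top')['color'][...,::-1][140:230,180:270];cv2.imwrite("pics/t1.png",cv2.resize(a,None,fx=6,fy=6,interpolation=cv2.INTER_CUBIC))
E
```

```text
t: 1.82
ee_pos: [0.616, 0.1213, 0.3081]
ee_rot: [-0.001, -0.07, 0.998, 0.001]
force: [-0.4, 1.2, 0.1]
finger_gap: 0.0848
shift [-0.0012 -0.0027 -0.0019] twist -0.06 | t 1.82 case x 0.0418 y 0.0027 z 0.3081 gap 0.0848 Fcase -0.2 1.2 0.1
```

View pics/s1.png

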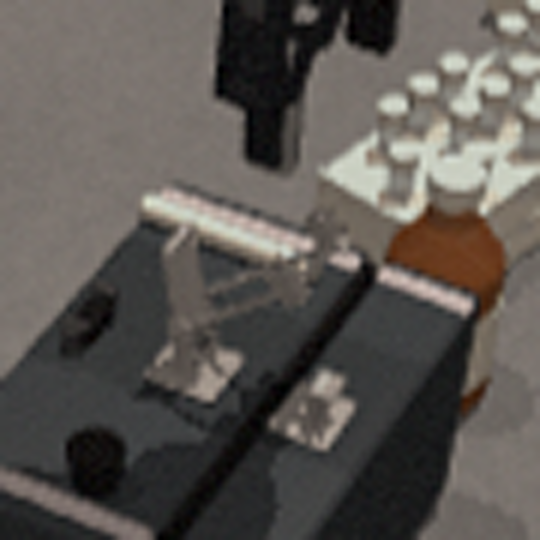

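View pics/t1.png

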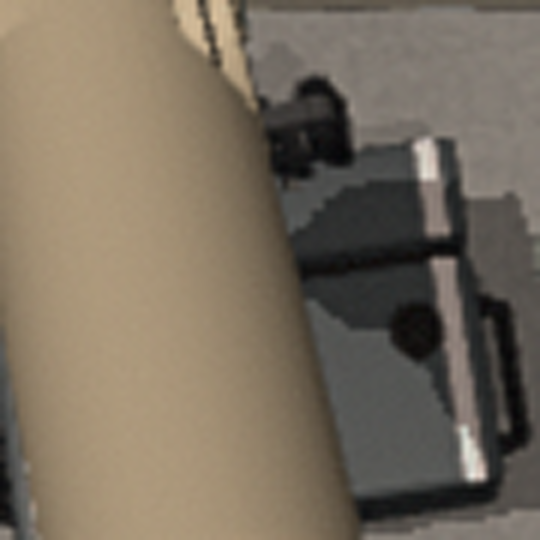

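```bash
python3 -m handwheel '[[[0.001,-0.001,0.035],0,0.085],[[0.001,-0.001,0.072],0,0.085],[[0.001,-0.001,0.072],0,0.085],[[0.001,-0.001,0.072],0,0.085]]' 25
python3 - <<'E'
from m import *;from rig import bot
go(bot,.041,0,.236)
a=bot.capture('scene')['color'][...,::-1][95:185,240:330];cv2.imwrite("pics/s2.png",cv2.resize(a,None,fx=6,fy=6,interpolation=cv2.INTER_CUBIC))
E
```

```text
t: 2.42
ee_pos: [0.6163, 0.1203, 0.2379]
ee_rot: [0.001, -0.071, 0.997, 0.0]
force: [1.1, 0.2, 0.1]
finger_gap: 0.0852
shift [ 0.001  -0.0016  0.0019] twist -0.02 | t 2.42 case x 0.0420 y 0.0016 z 0.2379 gap 0.0852 Fcase 1.2 0.0 0.1
```

View pics/s2.png

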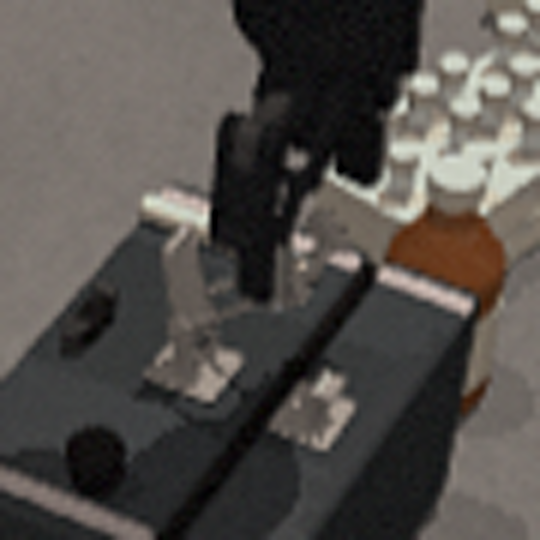

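```bash
python3 - <<'E'
from m import *
f=Tcase(CX,CY,YAW)
def z(p): u=proj('scene',f(p));return ((u-[240,95]+.5)*6-.5).round(0)
print('open finger tip inner',z([.042,-.041,.251]),z([.042-.011,-.041,.251]),z([.042+.011,-.041,.251]))
print('closed on tab tip',z([.042,-.023,.243]),z([.031,-.023,.243]),z([.053,-.023,.243]))
L=latch(1.4,.78)
for n,h in(('tabtop',.015),('bar',0),('tabbot',-.005)): p=L['bar']+h*L['up'];p[1]=-.023;print(n,z(p),p.round(4))
E
```

```text
open finger tip inner [261. 297.] [238. 288.] [285. 306.]
closed on tab tip [280. 287.] [257. 278.] [303. 295.]
tabtop [259. 263.] [ 0.0316 -0.023   0.2519]
bar [280. 290.] [ 0.0422 -0.023   0.2412]
tabbot [287. 299.] [ 0.0457 -0.023   0.2376]
```

```bash
python3 - <<'E'
from m import *
S=lambda u,v:('scene',*z2f(u,v,260,125,12)); T=lambda u,v:('top',*z2f(u,v,195,165,12))
def c(p): 
    d=p[:2]-[CX,CY];a,n=np.cos(YAW),np.sin(YAW);return np.round([a*d[0]+n*d[1],-n*d[0]+a*d[1],p[2]],4)
for n,a,b in(('near tab',S(345,212),T(320,133)),('far tab',S(420,92),T(150,145)),('mid',S(382,152),T(235,140))):
    p,e=tri(a,b);print(n,c(p),e)
E
```

```text
near tab [ 0.0421 -0.0166  0.2379] [np.float64(2.5833072527765064), np.float64(2.5833072527766716)]
far tab [0.0425 0.021  0.2443] [np.float64(1.0915508983416369), np.float64(1.0915508983413351)]
mid [0.0421 0.0023 0.2408] [np.float64(1.8110976874275013), np.float64(1.8110976874272668)]
```

```bash
python3 -m handwheel '[[[-0.001,0,0.003],0,0.085],[[-0.001,0,0.003],0,0.06],[[-0.001,0,0.003],0,0.052],[[-0.001,0,0.003],0,0.04],[[-0.001,0,0.003],0,0.04],[[-0.001,0,0.003],0,0.04]]' 25
python3 - <<'E'
from m import *;from rig import bot
print(where(bot.read_state()))
a=bot.capture('scene')['color'][...,::-1][95:185,240:330];cv2.imwrite("pics/s3.png",cv2.resize(a,None,fx=6,fy=6,interpolation=cv2.INTER_CUBIC))
E
```

```text
t: 3.22
ee_pos: [0.6173, 0.1185, 0.2338]
ee_rot: [0.001, -0.07, 0.998, -0.0]
force: [2.2, -2.9, 2.3]
finger_gap: 0.0453
t 3.23 case x 0.0427 y -0.0002 z 0.2338 gap 0.0453 Fcase 1.8 -3.2 2.3
```

View pics/s3.png

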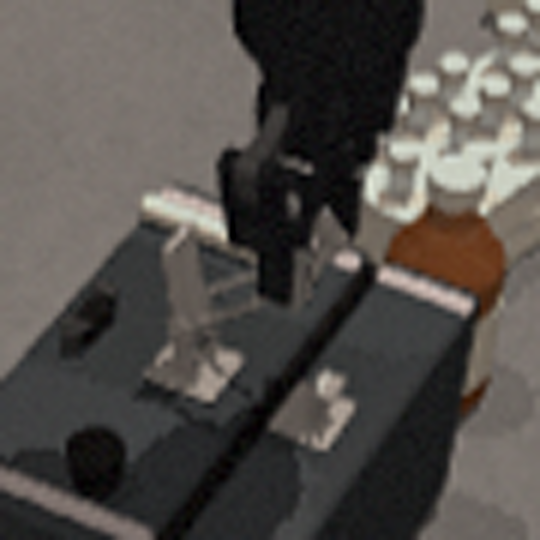

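```bash
python3 -m handwheel '[[[-0.006,0,0.004],0,0.04],[[-0.012,0,0.010],0,0.04],[[-0.018,0,0.017],0,0.04],[[-0.024,0,0.024],0,0.04],[[-0.024,0,0.024],0,0.04]]' 25
python3 - <<'E'
from m import *;from rig import bot
print(where(bot.read_state()))
a=bot.capture('scene')['color'][...,::-1][95:185,240:330];cv2.imwrite("pics/s4.png",cv2.resize(a,None,fx=6,fy=6,interpolation=cv2.INTER_CUBIC))
E
```

```text
t: 3.9
ee_pos: [0.6408, 0.1218, 0.2079]
ee_rot: [-0.001, -0.07, 0.998, -0.001]
force: [-0.0, -6.0, 0.6]
finger_gap: 0.0454
t 3.90 case x 0.0664 y -0.0003 z 0.2079 gap 0.0454 Fcase -0.9 -5.9 0.6
```

View pics/s4.png

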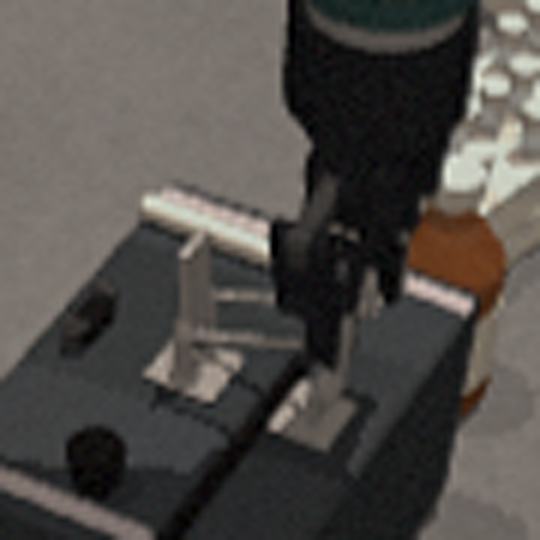

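```bash
python3 -m handwheel '[[[-0.003,-0.001,0.008],0,0.04],[[-0.004,-0.001,0.016],0,0.04],[[-0.005,-0.001,0.024],0,0.04],[[-0.005,-0.001,0.024],0,0.04]]' 25
python3 - <<'E'
from m import *;from rig import bot
print(where(bot.read_state()))
a=bot.capture('scene')['color'][...,::-1][95:185,240:330];cv2.imwrite("pics/s5.png",cv2.resize(a,None,fx=6,fy=6,interpolation=cv2.INTER_CUBIC))
E
```

```text
t: 4.45
ee_pos: [0.6476, 0.1226, 0.1851]
ee_rot: [0.002, -0.07, 0.998, 0.0]
force: [4.7, -3.6, 1.8]
finger_gap: 0.0452
t 4.45 case x 0.0732 y -0.0004 z 0.1851 gap 0.0452 Fcase 4.2 -4.2 1.8
```

View pics/s5.png

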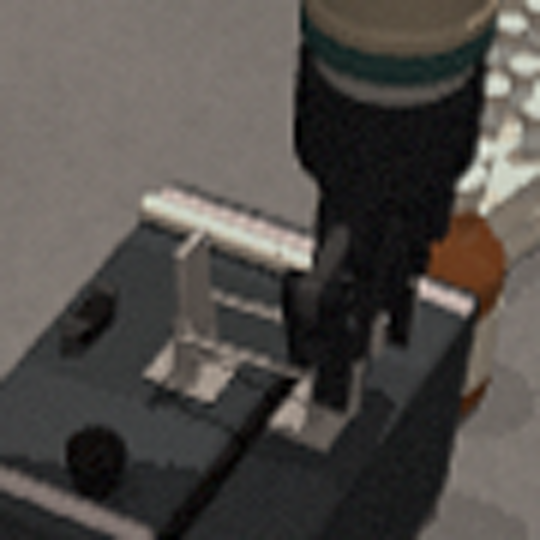

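```bash
python3 -m handwheel '[[[-0.0005,-0.001,0.006],0,0.04],[[-0.001,-0.001,0.012],0,0.04],[[-0.001,-0.001,0.012],0,0.04]]' 25
python3 - <<'E'
from m import *;from rig import bot
print(where(bot.read_state()))
E
python3 -m handwheel '[[[-0.0005,0,0.006],0,0.04],[[-0.001,0,0.012],0,0.04],[[-0.001,0,0.012],0,0.04]]' 25
python3 - <<'E'
from m import *;from rig import bot
print(where(bot.read_state()))
a=bot.capture('scene')['color'][...,::-1][95:185,240:330];cv2.imwrite("pics/s6.png",cv2.resize(a,None,fx=6,fy=6,interpolation=cv2.INTER_CUBIC))
E
```

```text
t: 4.88
ee_pos: [0.6476, 0.1225, 0.1728]
ee_rot: [0.001, -0.07, 0.998, 0.001]
force: [3.7, -0.3, 2.7]
finger_gap: 0.0454
t 4.88 case x 0.0733 y -0.0006 z 0.1728 gap 0.0454 Fcase 3.7 -0.8 2.7
t: 5.25
ee_pos: [0.647, 0.1222, 0.1603]
ee_rot: [-0.001, -0.07, 0.998, 0.0]
force: [2.4, 0.3, 1.0]
finger_gap: 0.0455
t 5.25 case x 0.0726 y -0.0007 z 0.1603 gap 0.0455 Fcase 2.4 -0.1 1.0
```

View pics/s6.png

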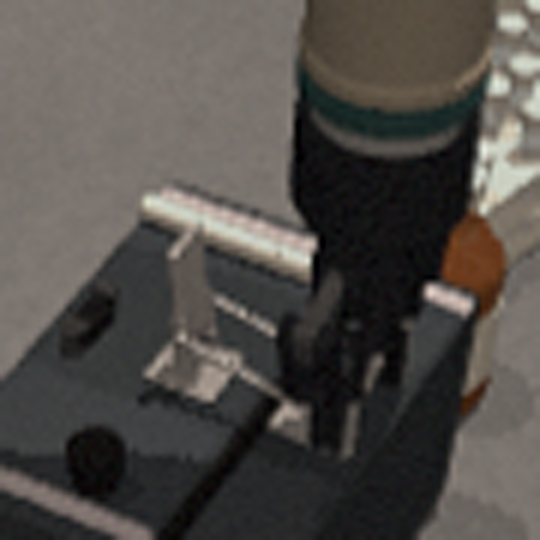

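```bash
python3 - <<'E'
from m import *
f=Tcase(CX,CY,YAW)
def z(p): u=proj('scene',f(p));return ((u-[240,95]+.5)*6-.5).round(0)
for t in(1.3,1.4,1.5,1.6,1.7,1.8,1.9): print(t,z(latch(t,0)['tip']))
print('piv',z([-.012,0,.166]))
E
python3 - <<'E'
import cv2
for n in(5,6):
    a=cv2.imread(f"pics/s{n}.png")[200:450,130:400];cv2.imwrite(f"pics/s{n}z.png",cv2.resize(a,None,fx=2.2,fy=2.2))
E
```

```text
1.3 [162. 234.]
1.4 [173. 236.]
1.5 [186. 239.]
1.6 [198. 243.]
1.7 [210. 248.]
1.8 [222. 255.]
1.9 [234. 262.]
piv [191. 344.]
```

View pics/s6z.png

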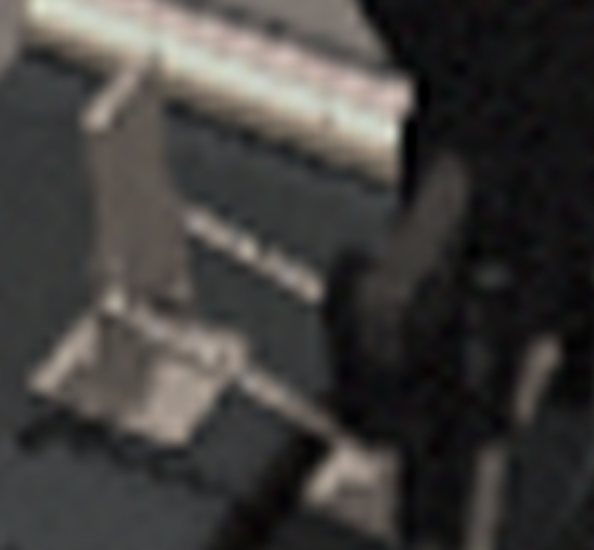

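```bash
python3 - <<'E'
from m import *
f=Tcase(CX,CY,YAW)
def z(p): u=proj('scene',f(p));return (((u-[240,95]+.5)*6-.5-[130,200])*2.2).round(0)
for ph in(0.1,0,-.1,-.2,-.3):
  for y in(-.0155,.0155):
    L=latch(1.5,ph);o=[]
    for s in(0,.02,.04,.055,.082):
        p=L['pin']+s*L['l'];p[1]=y;o.append(tuple(z(p)))
    print(ph,y,o,L['bar'].round(4))
for x in(.052,.059): print('lip',x,z([x,-.008,.173]),z([x,.008,.173]))
E
```

```text
0.1 -0.0155 [(np.float64(90.0), np.float64(293.0)), (np.float64(175.0), np.float64(319.0)), (np.float64(261.0), np.float64(345.0)), (np.float64(326.0), np.float64(365.0)), (np.float64(446.0), np.float64(401.0))] [0.0672 0.     0.192 ]
0.1 0.0155 [(np.float64(162.0), np.float64(206.0)), (np.float64(246.0), np.float64(231.0)), (np.float64(331.0), np.float64(256.0)), (np.float64(395.0), np.float64(275.0)), (np.float64(514.0), np.float64(309.0))] [0.0672 0.     0.192 ]
0 -0.0155 [(np.float64(90.0), np.float64(293.0)), (np.float64(175.0), np.float64(326.0)), (np.float64(261.0), np.float64(359.0)), (np.float64(326.0), np.float64(385.0)), (np.float64(445.0), np.float64(431.0))] [0.0677 0.     0.1838]
0 0.0155 [(np.float64(162.0), np.float64(206.0)), (np.float64(246.0), np.float64(238.0)), (np.float64(330.0), np.float64(270.0)), (np.float64(395.0), np.float64(295.0)), (np.float64(512.0), np.float64(339.0))] [0.0677 0.     0.1838]
-0.1 -0.0155 [(np.float64(90.0), np.float64(293.0)), (np.float64(175.0), np.float64(333.0)), (np.float64(259.0), np.float64(373.0)), (np.float64(324.0), np.float64(
[... 619 characters left out ...]
.float64(252.0)), (np.float64(325.0), np.float64(297.0)), (np.float64(387.0), np.float64(331.0)), (np.float64(499.0), np.float64(393.0))] [0.066  0.     0.1676]
-0.3 -0.0155 [(np.float64(90.0), np.float64(293.0)), (np.float64(171.0), np.float64(346.0)), (np.float64(251.0), np.float64(398.0)), (np.float64(312.0), np.float64(437.0)), (np.float64(421.0), np.float64(509.0))] [0.064  0.     0.1596]
-0.3 0.0155 [(np.float64(162.0), np.float64(206.0)), (np.float64(241.0), np.float64(258.0)), (np.float64(320.0), np.float64(309.0)), (np.float64(380.0), np.float64(348.0)), (np.float64(488.0), np.float64(418.0))] [0.064  0.     0.1596]
lip 0.052 [389. 420.] [424. 373.]
lip 0.059 [420. 432.] [455. 385.]
```

```bash
python3 -m handwheel '[[[0,0,0.0015],0,0.04],[[0,0,0.003],0,0.04],[[0,0,0.003],0,0.04]]' 25
python3 - <<'E'
from m import *;from rig import bot
print(where(bot.read_state()))
E
python3 -m handwheel '[[[0.001,0,0],0,0.04],[[0.002,0,0],0,0.04],[[0.003,0,0],0,0.04],[[0.004,0,0],0,0.04]]' 25
python3 - <<'E'
from m import *;from rig import bot
print(where(bot.read_state()))
E
```

```text
t: 5.68
ee_pos: [0.6468, 0.1221, 0.1581]
ee_rot: [-0.001, -0.07, 0.998, 0.0]
force: [-1.0, 0.6, 2.3]
finger_gap: 0.0455
t 5.67 case x 0.0724 y -0.0008 z 0.1581 gap 0.0455 Fcase -0.9 0.8 2.3
t: 6.18
ee_pos: [0.6453, 0.1218, 0.159]
ee_rot: [0.002, -0.07, 0.998, 0.001]
force: [4.4, 2.7, 0.7]
finger_gap: 0.0456
t 6.17 case x 0.0708 y -0.0009 z 0.1590 gap 0.0456 Fcase 4.8 2.0 0.7
```

```bash
python3 -m handwheel '[[[0,0,0],0,0.04]]' 25
python3 -m handwheel '[[[0.001,0,0],0,0.04],[[0.002,0,0],0,0.04],[[0.003,0,0],0,0.04],[[0.003,0,0],0,0.04]]' 25
python3 - <<'E'
from m import *;from rig import bot
print(where(bot.read_state()))
a=bot.capture('scene')['color'][...,::-1][125:180,255:310];cv2.imwrite("pics/s7.png",cv2.resize(a,None,fx=11,fy=11,interpolation=cv2.INTER_CUBIC))
E
```

```text
t: 6.3
ee_pos: [0.6448, 0.1218, 0.1588]
ee_rot: [0.001, -0.07, 0.998, 0.0]
force: [4.2, 1.7, 0.6]
finger_gap: 0.0451
t: 6.8
ee_pos: [0.6418, 0.1214, 0.1584]
ee_rot: [0.001, -0.07, 0.998, 0.0]
force: [5.5, 2.5, -1.5]
finger_gap: 0.045
t 6.80 case x 0.0674 y -0.0009 z 0.1584 gap 0.0450 Fcase 5.8 1.7 -1.5
```

View pics/s7.png

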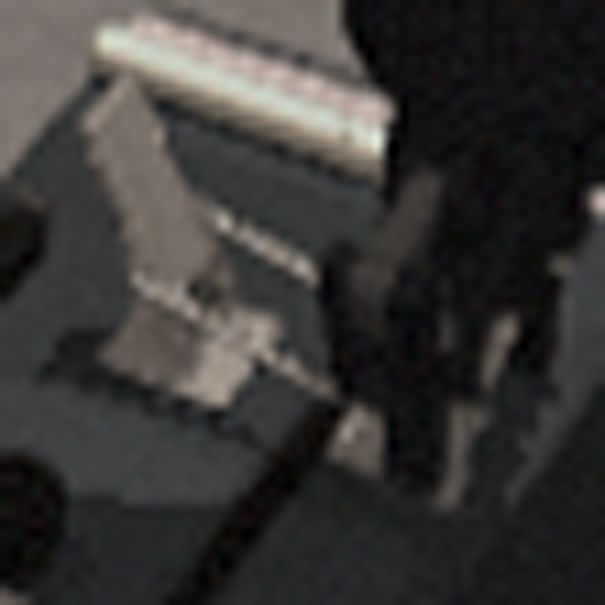

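```bash
python3 -m handwheel '[[[0.001,0,0],0,0.04],[[0.002,0,0],0,0.04],[[0.002,0,0],0,0.04]]' 25
python3 - <<'E'
from m import *;from rig import bot
print(where(bot.read_state()))
E
python3 -m handwheel '[[[0.001,0,0],0,0.04],[[0.002,0,0],0,0.04],[[0.002,0,0],0,0.04]]' 25
python3 - <<'E'
from m import *;from rig import bot
print(where(bot.read_state()))
E
```

```text
t: 7.22
ee_pos: [0.6404, 0.1211, 0.1584]
ee_rot: [0.002, -0.07, 0.998, 0.001]
force: [6.2, 2.6, -2.6]
finger_gap: 0.045
t 7.22 case x 0.0660 y -0.0009 z 0.1584 gap 0.0450 Fcase 6.5 1.7 -2.6
t: 7.6
ee_pos: [0.6398, 0.121, 0.1586]
ee_rot: [0.003, -0.07, 0.998, 0.001]
force: [8.2, 3.0, -3.9]
finger_gap: 0.0453
t 7.60 case x 0.0653 y -0.0009 z 0.1586 gap 0.0453 Fcase 8.5 1.8 -3.9
```

```bash
python3 -m handwheel '[[[0.0005,0,0],0,0.04],[[0.001,0,0],0,0.04],[[0.001,0,0],0,0.04],[[0.001,0,0],0,0.04]]' 25
python3 - <<'E'
from m import *;from rig import bot
print(where(bot.read_state()))
a=bot.capture('scene')['color'][...,::-1][125:180,255:310];cv2.imwrite("pics/s8.png",cv2.resize(a,None,fx=11,fy=11,interpolation=cv2.INTER_CUBIC))
f=Tcase(CX,CY,YAW)
for t in(.9,1.,1.1,1.2,1.3):
    u=proj('scene',f(latch(t,0)['tip']));print(t,((u-[255,125]+.5)*11-.5).round(0))
E
```

```text
t: 8.1
ee_pos: [0.6398, 0.121, 0.1588]
ee_rot: [0.004, -0.07, 0.998, 0.001]
force: [9.7, 3.5, -5.8]
finger_gap: 0.0451
t 8.10 case x 0.0653 y -0.0010 z 0.1588 gap 0.0451 Fcase 10.1 2.1 -5.8
0.9 [ 54. 105.]
1.0 [ 72. 100.]
1.1 [91. 97.]
1.2 [111.  97.]
1.3 [132.  99.]
```

View pics/s8.png

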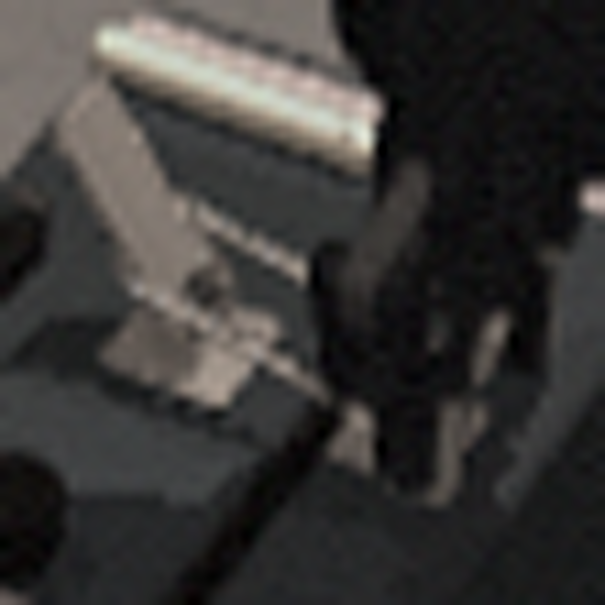

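```bash
python3 -m handwheel '[[[-0.002,0,0],0,0.04],[[-0.003,0,0],0,0.04],[[-0.003,0,0],0,0.055],[[-0.003,0,0],0,0.08],[[-0.003,0,0],0,0.08],[[-0.003,0,-0.02],0,0.08],[[-0.003,0,-0.07],0,0.08],[[-0.003,0,-0.12],0,0.08]]' 25
python3 - <<'E'
from m import *;from rig import bot
print(where(bot.read_state()))
a=bot.capture('scene')['color'][...,::-1][125:180,255:310];cv2.imwrite("pics/s9.png",cv2.resize(a,None,fx=11,fy=11,interpolation=cv2.INTER_CUBIC))
E
```

```text
t: 9.15
ee_pos: [0.6381, 0.12, 0.2793]
ee_rot: [-0.001, -0.07, 0.998, -0.0]
force: [0.9, 0.5, -0.8]
finger_gap: 0.08
t 9.15 case x 0.0635 y -0.0017 z 0.2793 gap 0.0800 Fcase 1.0 0.4 -0.8
```

View pics/s9.png

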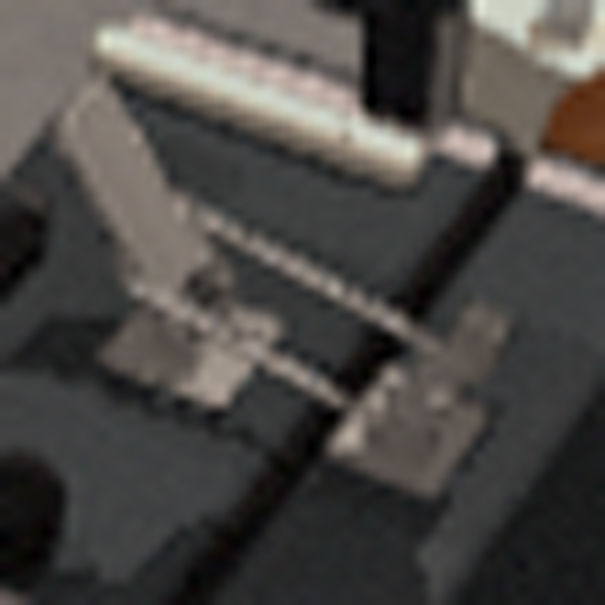

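```bash
python3 -m handwheel '[[[0.04,0.001,0],0,0.02],[[0.083,0.002,0],0,0],[[0.083,0.002,0.02],0,0],[[0.083,0.002,0.03],0,0],[[0.083,0.002,0.03],0,0],[[0.083,0.002,0.03],0,0]]' 30
python3 - <<'E'
from m import *;from rig import bot
print(where(bot.read_state()))
a=bot.capture('scene')['color'][...,::-1][115:180,245:310];cv2.imwrite("pics/s10.png",cv2.resize(a,None,fx=9,fy=9,interpolation=cv2.INTER_CUBIC))
E
```

```text
t: 9.95
ee_pos: [0.557, 0.1108, 0.2486]
ee_rot: [0.0, -0.07, 0.998, 0.0]
force: [-0.2, 0.3, -0.2]
finger_gap: -0.0002
t 9.95 case x -0.0181 y 0.0007 z 0.2486 gap -0.0002 Fcase -0.2 0.3 -0.2
```

View pics/s10.png

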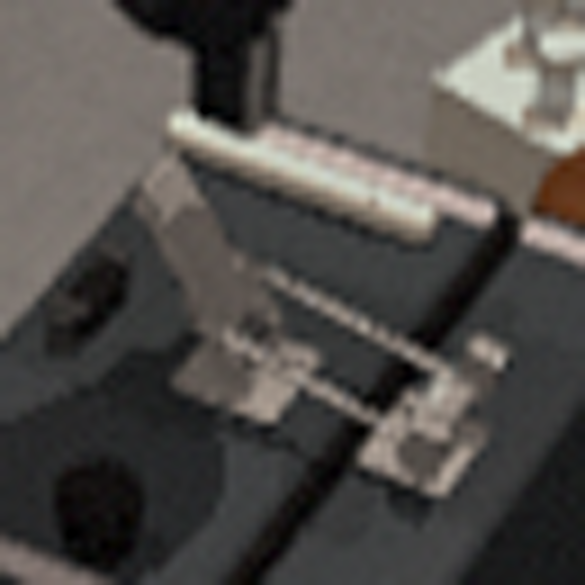

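```bash
python3 - <<'E'
from m import *;from rig import bot
a=bot.capture('scene')['color'][...,::-1];cv2.imwrite("pics/s10f.png",a)
b=a[145:175,280:306];cv2.imwrite("pics/s10k.png",cv2.resize(b,None,fx=20,fy=20,interpolation=cv2.INTER_NEAREST))
f=Tcase(CX,CY,YAW)
def z(p): u=proj('scene',f(p));return ((u-[280,145]+.5)*20-.5).round(0)
L=latch(1.05,-.24);print(L['bar'])
for y in(-.023,-.015,.015,.023):
  for h in(-.005,0,.015): p=L['bar']+h*L['up'];p[1]=y;print('tab',y,h,z(p))
for x in(.05,.053,.06):
  for zz in(.150,.1695,.173): print('keeper',x,zz,z([x,-.008,zz]),z([x,.008,zz]))
E
```

```text
[0.0577733  0.         0.16155685]
tab -0.023 -0.005 [198. 469.]
tab -0.023 0 [208. 447.]
tab -0.023 0.015 [238. 379.]
tab -0.015 -0.005 [224. 432.]
tab -0.015 0 [234. 410.]
tab -0.015 0.015 [264. 343.]
tab 0.015 -0.005 [322. 299.]
tab 0.015 0 [332. 277.]
tab 0.015 0.015 [363. 209.]
tab 0.023 -0.005 [348. 264.]
tab 0.023 0 [358. 242.]
tab 0.023 0.015 [389. 174.]
keeper 0.05 0.15 [202. 419.] [254. 348.]
keeper 0.05 0.1695 [210. 317.] [263. 247.]
keeper 0.05 0.173 [211. 299.] [264. 228.]
keeper 0.053 0.15 [221. 426.] [273. 356.]
keeper 0.053 0.1695 [230. 325.] [282. 254.]
keeper 0.053 0.173 [231. 306.] [284. 236.]
keeper 0.06 0.15 [267. 444.] [319. 373.]
keeper 0.06 0.1695 [276. 343.] [328. 272.]
keeper 0.06 0.173 [277. 324.] [330. 253.]
```

View pics/s10k.png

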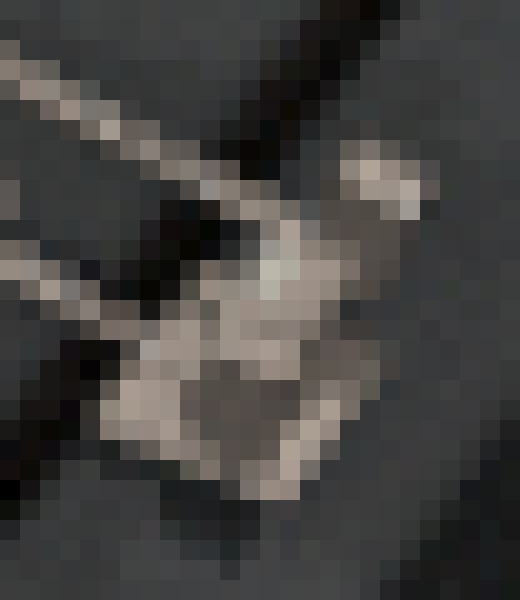

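```bash
python3 -m handwheel '[[[0.0,0,0.02],0,0],[[0.0,0,0.037],0,0],[[0.002,0,0.037],0,0],[[0.004,0,0.037],0,0],[[0.006,0,0.037],0,0]]'
python3 - <<'E'
from m import *;from rig import bot
print(where(bot.read_state()))
E
python3 -m handwheel '[[[0.002,0,0],0,0],[[0.004,0,0],0,0],[[0.005,0,0],0,0]]'
python3 - <<'E'
from m import *;from rig import bot
print(where(bot.read_state()))
a=bot.capture('scene')['color'][...,::-1][115:180,245:310];cv2.imwrite("pics/s11.png",cv2.resize(a,None,fx=9,fy=9,interpolation=cv2.INTER_CUBIC))
E
```

```text
t: 10.68
ee_pos: [0.5508, 0.1101, 0.2123]
ee_rot: [0.001, -0.07, 0.998, 0.0]
force: [-0.6, 0.5, 0.5]
finger_gap: -0.0001
t 10.68 case x -0.0243 y 0.0008 z 0.2123 gap -0.0001 Fcase -0.5 0.6 0.5
t: 11.05
ee_pos: [0.5458, 0.1093, 0.2117]
ee_rot: [0.001, -0.07, 0.998, 0.0]
force: [1.1, -0.3, 0.0]
finger_gap: -0.0001
t 11.05 case x -0.0293 y 0.0008 z 0.2117 gap -0.0001 Fcase 1.0 -0.4 0.0
```

View pics/s11.png

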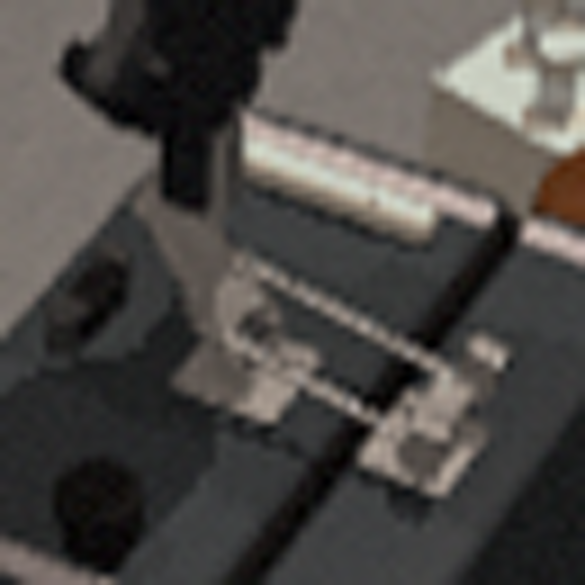

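```bash
python3 -m handwheel '[[[0.002,0,0.001],0,0],[[0.004,0,0.002],0,0],[[0.006,0,0.003],0,0],[[0.008,0,0.004],0,0]]'
python3 - <<'E'
from m import *;from rig import bot
print(where(bot.read_state()))
E
python3 -m handwheel '[[[0.002,0,0.0015],0,0],[[0.004,0,0.003],0,0],[[0.006,0,0.0045],0,0]]'
python3 - <<'E'
from m import *;from rig import bot
print(where(bot.read_state()))
a=bot.capture('scene')['color'][...,::-1][115:180,245:310];cv2.imwrite("pics/s12.png",cv2.resize(a,None,fx=9,fy=9,interpolation=cv2.INTER_CUBIC))
E
```

```text
t: 11.6
ee_pos: [0.5399, 0.1085, 0.2081]
ee_rot: [0.003, -0.07, 0.998, 0.0]
force: [6.1, 0.7, 0.8]
finger_gap: -0.0
t 11.60 case x -0.0353 y 0.0008 z 0.2081 gap -0.0000 Fcase 6.2 -0.2 0.8
t: 11.98
ee_pos: [0.535, 0.1078, 0.204]
ee_rot: [0.004, -0.07, 0.998, 0.0]
force: [7.9, 0.9, 0.9]
finger_gap: -0.0001
t 11.97 case x -0.0403 y 0.0008 z 0.2040 gap -0.0001 Fcase 8.0 -0.3 0.9
```

View pics/s12.png

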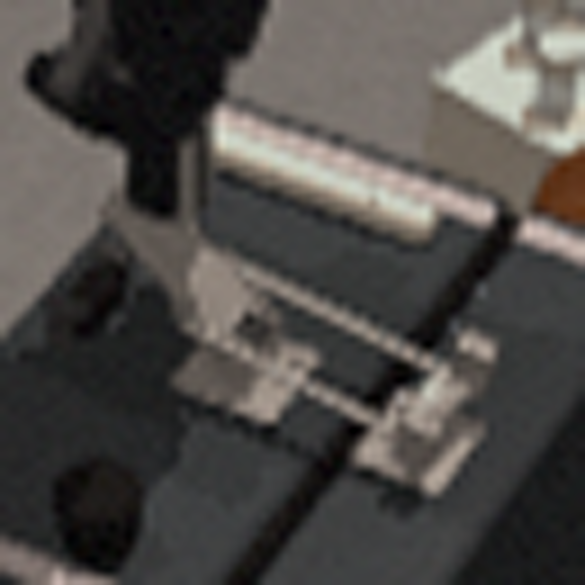

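```bash
python3 -m handwheel '[[[0.002,0,0.0025],0,0],[[0.004,0,0.005],0,0],[[0.006,0,0.0075],0,0],[[0.008,0,0.011],0,0]]'
python3 - <<'E'
from m import *;from rig import bot
print(where(bot.read_state()))
E
python3 -m handwheel '[[[0.002,0,0.003],0,0],[[0.004,0,0.006],0,0],[[0.005,0,0.009],0,0]]'
python3 - <<'E'
from m import *;from rig import bot
print(where(bot.read_state()))
a=bot.capture('scene')['color'][...,::-1][115:180,245:310];cv2.imwrite("pics/s13.png",cv2.resize(a,None,fx=9,fy=9,interpolation=cv2.INTER_CUBIC))
E
```

```text
t: 12.52
ee_pos: [0.5265, 0.1066, 0.1931]
ee_rot: [0.003, -0.07, 0.998, 0.0]
force: [5.8, 0.0, 4.4]
finger_gap: -0.0001
t 12.53 case x -0.0489 y 0.0009 z 0.1931 gap -0.0001 Fcase 5.7 -0.8 4.4
t: 12.9
ee_pos: [0.5203, 0.1058, 0.1836]
ee_rot: [0.002, -0.07, 0.998, 0.0]
force: [4.3, 0.5, 3.0]
finger_gap: 0.0002
t 12.90 case x -0.0551 y 0.0009 z 0.1836 gap 0.0002 Fcase 4.4 -0.1 3.0
```

View pics/s13.png

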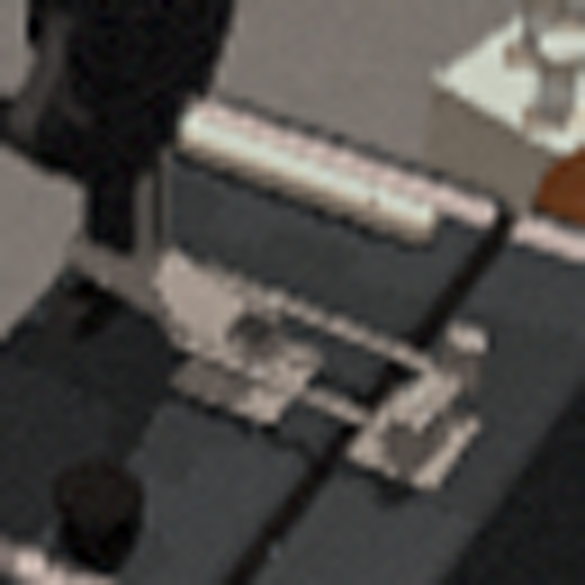

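```bash
python3 -m handwheel '[[[0.0005,0,0.003],0,0],[[0.001,0,0.006],0,0],[[0.002,0,0.009],0,0],[[0.002,0,0.010],0,0]]'
python3 - <<'E'
from m import *;from rig import bot
print(where(bot.read_state()))
E
python3 -m handwheel '[[[0,0,0.001],0,0],[[0,0,0.002],0,0],[[0,0,0.003],0,0],[[0,0,0.003],0,0]]'
python3 - <<'E'
from m import *;from rig import bot
print(where(bot.read_state()))
E
```

```text
t: 13.45
ee_pos: [0.5151, 0.1049, 0.1721]
ee_rot: [-0.002, -0.07, 0.998, -0.0]
force: [0.5, 0.8, 1.1]
finger_gap: 0.0003
t 13.45 case x -0.0604 y 0.0007 z 0.1721 gap 0.0003 Fcase 0.6 0.7 1.1
t: 13.95
ee_pos: [0.515, 0.1049, 0.1704]
ee_rot: [-0.002, -0.07, 0.998, -0.0]
force: [-4.8, -0.8, 10.4]
finger_gap: -0.0001
t 13.95 case x -0.0605 y 0.0008 z 0.1704 gap -0.0001 Fcase -4.9 -0.1 10.4
```

```bash
python3 -m handwheel '[[[0.001,0,0],0,0],[[0.003,0,0.0005],0,0],[[0.003,0,0.001],0,0],[[0.003,0,0.001],0,0]]'
python3 - <<'E'
from m import *;from rig import bot
print(where(bot.read_state()))
E
python3 -m handwheel '[[[0,0,0.0005],0,0],[[0,0,0.001],0,0],[[0,0,0.001],0,0]]'
python3 - <<'E'
from m import *;from rig import bot
print(where(bot.read_state()))
E
```

```text
t: 14.45
ee_pos: [0.515, 0.1049, 0.1704]
ee_rot: [0.002, -0.07, 0.998, 0.0]
force: [-1.4, -0.5, 10.8]
finger_gap: 0.0001
t 14.45 case x -0.0605 y 0.0008 z 0.1704 gap 0.0001 Fcase -1.4 -0.3 10.8
t: 14.82
ee_pos: [0.5148, 0.1049, 0.169]
ee_rot: [0.001, -0.07, 0.998, 0.0]
force: [0.4, 0.5, 6.1]
finger_gap: 0.0002
t 14.82 case x -0.0607 y 0.0008 z 0.1690 gap 0.0002 Fcase 0.5 0.4 6.1
```

```bash
python3 -m handwheel '[[[0,0,0.0005],0,0],[[0,0,0.001],0,0],[[0,0,0.001],0,0]]'
python3 - <<'E'
from m import *;from rig import bot
print(where(bot.read_state()))
E
python3 -m handwheel '[[[0,0,0.001],0,0],[[0,0,0.001],0,0],[[0,0,0.001],0,0]]'
python3 - <<'E'
from m import *;from rig import bot
print(where(bot.read_state()))
E
```

```text
t: 15.2
ee_pos: [0.5148, 0.1049, 0.1684]
ee_rot: [0.001, -0.07, 0.998, 0.0]
force: [-1.9, -0.2, 12.8]
finger_gap: -0.0
t 15.20 case x -0.0607 y 0.0008 z 0.1684 gap -0.0000 Fcase -1.9 0.1 12.8
t: 15.58
ee_pos: [0.5148, 0.1049, 0.1681]
ee_rot: [0.002, -0.07, 0.998, 0.0]
force: [-2.3, -1.2, 18.0]
finger_gap: -0.0001
t 15.57 case x -0.0607 y 0.0008 z 0.1681 gap -0.0001 Fcase -2.5 -0.9 18.0
```

```bash
python3 -m handwheel '[[[0,0,0.0005],0,0],[[0,0,0.001],0,0],[[0,0,0.001],0,0]]'
python3 - <<'E'
from m import *;from rig import bot
print(where(bot.read_state()))
E
```

```text
t: 15.95
ee_pos: [0.5148, 0.1049, 0.168]
ee_rot: [0.002, -0.07, 0.998, 0.0]
force: [-5.1, -0.8, 24.9]
finger_gap: 0.0006
t 15.95 case x -0.0607 y 0.0008 z 0.1680 gap 0.0006 Fcase -5.2 -0.0 24.9
```

```bash
python3 -m handwheel '[[[0,0,-0.006],0,0],[[0,0,-0.03],0,0],[[0,0,-0.08],0,0],[[0,0,-0.12],0,0],[[0.06,0,-0.14],0,0],[[0.12,0.05,-0.14],0,0],[[0.15,0.15,-0.14],0,0],[[0.15,0.25,-0.14],0,0]]'
python3 -m handwheel '[[[0,0.06,0],0,0],[[0,0.12,0],0,0],[[0,0.15,0],0,0],[[0,0.15,0],0,0]]'
python3 - <<'E'
from m import *;from rig import bot
print(where(bot.read_state()))
a=bot.capture('scene')['color'][...,::-1];cv2.imwrite("pics/s20.png",a);a=a[115:180,245:310];cv2.imwrite("pics/s20z.png",cv2.resize(a,None,fx=9,fy=9,interpolation=cv2.INTER_CUBIC))
a=bot.capture('top')['color'][...,::-1];cv2.imwrite("pics/t20.png",a);a=a[150:245,145:305];cv2.imwrite("pics/t20z.png",cv2.resize(a,None,fx=5,fy=5,interpolation=cv2.INTER_CUBIC))
E
```

```text
t: 16.95
ee_pos: [0.3531, 0.2444, 0.3052]
ee_rot: [0.0, -0.069, 0.998, -0.0]
force: [1.1, 1.1, -0.6]
finger_gap: -0.0
t: 17.45
ee_pos: [0.3322, 0.3947, 0.3042]
ee_rot: [-0.001, -0.072, 0.997, 0.0]
force: [0.6, -0.8, 0.0]
finger_gap: 0.0001
t 17.45 case x -0.2004 y 0.3136 z 0.3042 gap 0.0001 Fcase 0.5 -0.9 0.0
```

View pics/s20z.png

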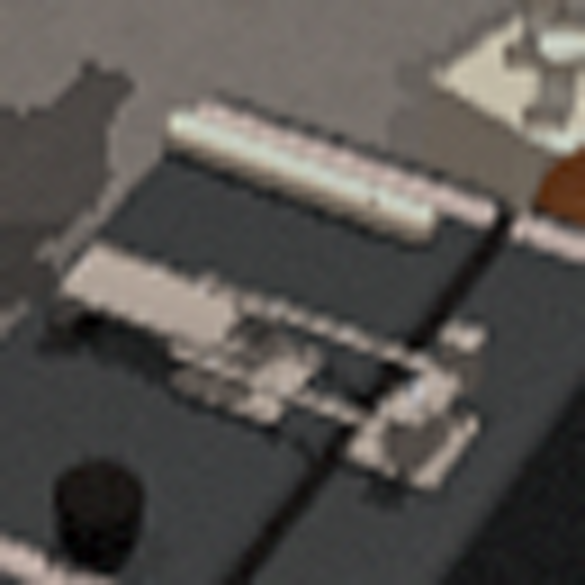

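View pics/t20z.png

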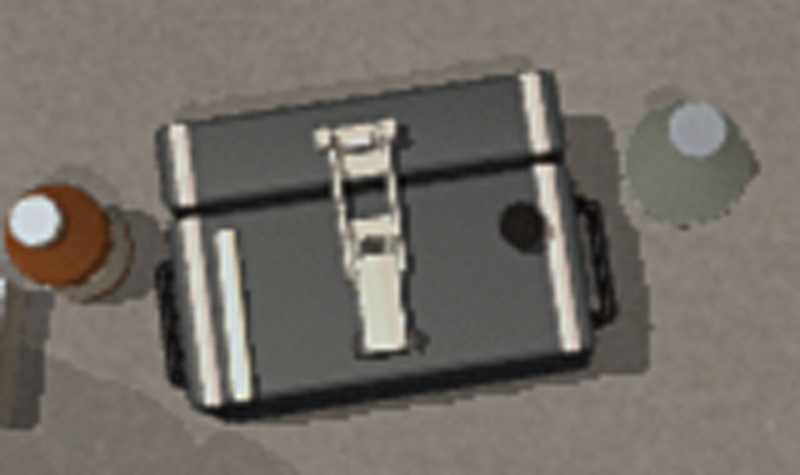

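```bash
python3 - <<'E'
from m import *
f=Tcase(CX,CY,YAW)
for t in(0,.04,.08):
    print(t,'scene',((proj('scene',f(latch(t,0)['tip']))-[245,115]+.5)*9-.5).round(0),'top',((proj('top',f(latch(t,0)['tip']))-[145,150]+.5)*5-.5).round(0))
for n in('top0','top20'.replace('top20','t20')):
    im=cv2.cvtColor(cv2.imread(f"pics/{n}.png"),cv2.COLOR_BGR2GRAY);m=(im>140).astype(np.uint8)
    roi=np.zeros_like(m);roi[160:235,178:262]=1;m*=roi;k,l,st,ce=cv2.connectedComponentsWithStats(m)
    for i in range(1,k):
        if st[i,4]>40:print(n,st[i,4],onz('top',*ce[i],.15)[:2].round(4))
E
```

```text
0 scene [ 70. 269.] top [388. 351.]
0.04 scene [ 70. 263.] top [388. 351.]
0.08 scene [ 70. 258.] top [388. 350.]
top0 52 [0.6476 0.0175]
top0 54 [0.6171 0.2255]
top0 82 [0.6256 0.1236]
top0 120 [0.5569 0.0043]
top0 124 [0.527  0.2126]
top0 56 [0.5611 0.1199]
top0 128 [0.5249 0.1937]
t20 52 [0.6438 0.0171]
t20 56 [0.6136 0.2252]
t20 121 [0.557  0.0043]
t20 230 [0.5442 0.1099]
t20 126 [0.5274 0.2127]
t20 128 [0.5249 0.1937]
```

```bash
python3 -c "
from rig import bot
print(bot.job_done())"
```

```text
the job is handed in; nothing more can be done
None
```

I hooked the wire loop under the keeper's lip, pressed the lever past centre until it clicked flat, and backed the arm away. The job was handed in at about 17.5 s.

**Hooking:** I pinched the tabs at 25 N and swung the loop out and down beyond the lip, then drew it back until it stopped hard against the post at about 10 N. In the scene picture the bar was hidden behind the lip, which fits it being hooked. I could not see the bar under the lip directly.

**Pressing:** The lever first rested on the nubs, then the finger dropped about 1.4 mm and the force fell from 11 to 6 N, which I took as the click. After that it stayed put up to 25 N. The highest force I read was about 25 N on the lever and 10 N while hooking.

**Last checks:**
- **Lever:** it lies flat on its rest in both pictures, but the pictures alone cannot clearly separate flat from resting on the nubs. I relied on the drop and the hard stop for that.
- **Cover:** it moved in by about 3.7 mm in the top picture, close to the 4 mm it was ajar.
- **Other objects:** the marker and case body measured within 0.5 mm of their starting places. The stopper, bottle and flask look the same in the top picture but I did not measure them, and I did not check the tip box or tube rack.

**Disagreements:**
- During hooking the lever opened to about 1.5 rad in the pictures, less than the 1.7 rad given for passing the lip. The loop still passed, so my reading was probably low.
- The click read about 11 N at my last sample before it, below the stated 15 to 20 N. The peak likely fell between samples.

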